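# Reset the bench analyser through its recessed well

## Robot

A 7-joint arm with a two-finger parallel gripper is mounted at the origin on the work surface. World frame = base frame: x ahead of the robot, y to its left, z up, the work surface at z = 0. Lengths are in m, angles in rad, forces in N, time in s.
With the tool pointing down it reaches from about 0.425 to 0.95 m from the base axis. Payload 16.7 kg.
Tool frame: the origin (TCP) lies at the centre of the arm's flange, where the gripper is bolted on; the fingertips stand r.tcp_to_tips ahead of it and the grasp point (between the pads) lies 180 mm ahead of it (r.tcp_to_tips is the distance from the TCP to the fingertips, in m); z points along the fingers, x is the direction in which the jaws open and shut, and the axes are right-handed (so a half turn about z gives the same grasp; the last joint's range is limited). The gripper opens to 94 mm and grips with 3 to 60 N. Pads are 16 mm wide; open, the fingers measure 119 mm over their backs; the gripper's body (75 mm by 177 mm) begins 78 mm behind the grasp point.
Start: joints at [1.091, 0.426, 0.074, 1.606, -0.034, 1.111, -0.067], TCP at [0.219, -0.639, 0.405] pointing down, gripper open.
Joint ranges: [-2.85, 2.85], [-0.5, 2.14], [-1.23, 1.37], [0.21, 2.46], [-1.02, 4.16], [0.16, 2.05], [-2.73, 2.73]. Speed limits (rad/s): [1.89, 1.89, 2.39, 2.39, 3.01, 3.01, 3.01].

## Interface

Orientations are given as a unit quaternion [w, x, y, z].
In Python, from workcell import r, optics, ticket, finder gives the robot as it stands. The module is installed in compiled form; this text tells all that it offers.
- The arm moves only by the shell command python3 -m inch 'ROWS' [OPENING]. ROWS is JSON, a list of rows, each an object of numbers: "dx", "dy", "dz": the shift along the world's x, y, z in m; "turn": the turn about the world's z in degrees. In form: [{"dx": .., "dy": .., "dz": .., "turn": ..}, ...]. A call has 1 to 10 rows; each row shifts and turns the commanded pose from where the row before left it; what a row does not reach is not made up. A row lasts 1/8 s, in which the tool goes at most 62.5 mm and 10.7 degrees, less where a joint would pass 70% of its speed; a pose out of reach is approached as far as the arm can. A call with a gripper value outside its range is refused whole. OPENING is the closure, from -1 (fully open) to 1 (shut), so that 0 is half open, set as the call begins (- or left out, the last holds). The fingers move at their own pace and stop on an object; the grip force is fixed at half the most. Time passes only in rows, so rows that do not move let the fingers close. It gives the time, the measured TCP pose, the force and the opening at its end, in the units of the state.
- r.get_state(): the state, without advancing time (a new reading comes with each control period).
- optics.capture(name): name is "scene" or "top" or "wrist"; returns a dict with "frame" (384x512x3 uint8, red, green, blue), "fx", "fy", "cx", "cy" (pixels), "k1" (the pictures are not rectified: a ray, as slopes to the right and down, at radius r is drawn at 1 + k1 r^2 times it, then the intrinsics apply), "origin" and "orientation" of the camera in the world. Camera axes: x right, y up, looking along -z (the intrinsics and any distortion apply to the point x, -y, -z); pixel columns grow to the right and rows downward; lengths in m; the calibration is good to about 2 mm. A picture is of the moment at which its call begins. There is no depth.
- ticket.job_done(): hands the job in, once; it reports no verdict.
Trained networks look in a picture, given as the dict that the camera call returned (one of the last four; its "shot" number tells which), for a name from the list of things; names that differ only in an ending like _2 or _b are one class to them, and where a whole thing is asked for, a point or a joint stands for the part that bears it (a point fixed in the world has none). Each returns a list of dicts, best first, with "confidence" (0 to 1); they miss things now and then, are a little off and sometimes report something else, mostly with a low value. They report only what shows in the picture. A call takes as long as a camera call.
- finder.regions_of(picture, label): "pixels" (384x512 bool, what is visible of it) and "centre" ([column, row] in pixels, amid what is visible of it).
The state is a dict: "time_s": time; "q": joint angles; "qd": joint speeds; "joint_torque": joint torques, N m; "tcp_pos": TCP position; "tool_rot": TCP orientation; "contact_force": force on the tool from outside, world axes, zero at the start; "wrist_torque": the same for the moment, N m; "opening": finger opening in m.
Only numpy, scipy, OpenCV 4.12 (cv2) and the standard library are available. Lean on these libraries where they do the work, as an engineer would, in place of code of your own. Each camera call takes 0.05 s, during which the arm holds its last target.

## Task

Reset the analyser: push its shutter fully open by the ridge, reach a fingertip down into the well and press the sunken key all the way down, holding it for two seconds, then let it up and push the shutter fully shut again. Only push and press with the fingers: pick nothing up, leave everything else standing where it is, and do not press the key on the label printer.

Things in the scene. Friction and masses are not known exactly. Their poses are not given: they have to be found in the camera images.
- analyser: white bench analyser, fixed, 200 (x) x 260 (y) x 85 mm tall, left or right on the counter (the printer has the other side); origin at the centre of its underside, display on its -x face, y the way the shutter opens, z up. In its flat top is a round well centred at x 0, y -45 mm. Rails 5 mm high flank the shutter at x +-38 mm; a hump 18 mm high runs along the top at x 68 to 98 mm
- well_mouth (a point): centre of the well's mouth, in the plane of the analyser's top panel (axes as the analyser's). The well is round, 54 mm in diameter, straight walled, with its floor 40 mm below the panel; the key fills its middle
- reset_key (a joint): how far the sunken reset key is pressed, m: 0 up, 0.005 fully down. Sprung: starts to move at about 1.5 N, fully down at 5 N, rises again by itself
- reset_key_top (a point): centre of the top of the reset key, a flat round metal key 36 mm in diameter in the middle of the well; its top lies 22 mm below the panel when up and moves down 5 mm when pressed
- shutter (a joint): how far the shutter is open, m: 0 closed (centred over the well), 0.068 fully open (well clear); slides along the analyser's +y between hard stops and stays where it is left. Light to slide: about 1.5 N
- shutter_ridge (a point): middle of the top of the metal finger ridge on the shutter; moves with it, axes as the analyser. The shutter is a grey plate 68 (x) x 66 (y) x 4 mm on the panel; the ridge is 50 mm long in x, 10 mm thick in y, its top 19 mm above the panel (15 above the plate). It stands 18 mm to +y of the plate's centre, so 18 mm to +y of the well's centre when closed
- printer: grey and black label printer, fixed, 190 x 150 x 113 mm tall; origin at the centre of its underside; not part of the job
- feed_key (a joint): how far the raised round key on top of the label printer is pressed, m: 0 up, 0.005 down; not to be pressed
- cup: closed specimen cup, 52 mm across, 65 mm tall, on the counter between the two machines; loose, origin at the centre of its underside
- tub: small closed tub, 32 mm across, 22 mm tall, standing on the analyser's top near one corner; loose, origin at the centre of its underside
- sanitiser: clear sanitiser bottle, 66 mm across, 180 mm tall, at the back; loose, origin at the centre of its underside
- mouse: computer mouse, 100 x 60 x 31 mm, near the robot on its right; loose, origin at the centre of its underside
- pot: empty grey pot, 72 mm across, 90 mm tall, at the back; loose, origin at the centre of its underside
- torch: black examination torch lying on the counter, 130 mm long, 27 mm thick, at the back; loose, origin at the centre of its underside
- dish: steel bowl, 120 mm across, 35 mm tall, near the robot on its left; loose, origin at the centre of its underside

How it is judged:
By the outcome, as a careful person would: the job done as asked, in the order asked, and still so for the second after the job is handed in, with the robot touching nothing.
It also fails if it takes over 58 s, if anything falls off the work surface, if the arm or the gripper's body presses on something with over 40 N, if the wrist force passes 120 N, or if a joint passes its speed limit or range.

## Working session

There is one attempt and no reset: what is moved stays moved. The work goes in short steps, Python scripts to look and compute and a shell command to move; the robot and the scene stay as the last step left them, time stands still between calls to the robot, and variables do not carry over. Pictures are saved under pics/ and viewed, and the job is handed in when it is done.

```bash
mkdir -p pics; cat > h.py <<'E'
import numpy as np, cv2
from scipy.spatial.transform import Rotation as R
def rot(q): return R.from_quat([q[1],q[2],q[3],q[0]]).as_matrix()
def ray(c,px):
    K=np.array([[c['fx'],0,c['cx']],[0,c['fy'],c['cy']],[0,0,1.]])
    p=cv2.undistortPoints(np.array([[px]],float),K,np.array([c['k1'],0,0,0,0.]))[0,0]
    M=rot(c['orientation']); return np.array(c['origin']),M@np.array([p[0],-p[1],-1.])
def at_z(c,px,z):
    o,d=ray(c,px); return o+d*(z-o[2])/d[2]
def proj(c,P):
    M=rot(c['orientation']); v=M.T@(np.array(P,float)-np.array(c['origin'])); x,y=v[0]/-v[2],-v[1]/-v[2]
    f=1+c['k1']*(x*x+y*y); return np.array([c['fx']*x*f+c['cx'],c['fy']*y*f+c['cy']])
def save(c,n,s=1.5): cv2.imwrite('pics/'+n,cv2.resize(c['frame'][:,:,::-1],None,fx=s,fy=s,interpolation=cv2.INTER_CUBIC))
E
python3 - <<'E'
from h import *
from workcell import r,optics,finder
s=r.get_state(); print(s, r.tcp_to_tips)
for n in ['scene','top','wrist']:
    c=optics.capture(n); save(c,n+'0.png'); print(n,c['origin'],c['orientation'],c['fx'],c['cx'],c['cy'],c['k1'])
    for l in ['analyser','shutter_ridge','printer','tub','cup']:
        for d in finder.regions_of(c,l)[:2]: print(l,d['confidence'],d['centre'],d['pixels'].sum())
E
```

```text
{'time_s': 0.0, 'q': array([ 1.09147114,  0.42673718,  0.07384954,  1.60662189, -0.03412758,
        1.11081818, -0.06710081]), 'qd': array([ 0.00072702,  0.00228144, -0.00160934,  0.00058696,  0.00102506,
        0.00121474,  0.00025252]), 'joint_torque': array([-2.11555116e-04, -9.35820365e+01,  3.66610609e+00, -4.54182315e+01,
       -4.89371200e-02,  2.02954392e-02,  1.32236269e-04]), 'tcp_pos': array([ 0.21854659, -0.63843621,  0.40396539]), 'tool_rot': array([-3.54904052e-04,  8.13583269e-01, -5.81448041e-01, -5.59574131e-04]), 'contact_force': array([0.68052084, 0.01706764, 0.2239753 ]), 'wrist_torque': array([-0.04141822, -0.03929591, -0.01075297]), 'opening': 0.09419702634677547} 0.1992
scene [0.98425428 0.68512315 0.98854008] [0.2644657  0.10947456 0.34787354 0.89278061] 481.7408678675615 256.22504881665213 190.0085654804341 -0.050415107913040665
analyser 0.67 [316.1, 273.4] 10871
shutter_ridge 0.93 [307.9, 253.1] 680
shutter_ridge 0.6 [314.6, 273.7] 11087
printer 0.56 [196.3, 154.7] 4360
tub 0.54 [373.0, 263.7] 218
cup 0.66 [258.3, 205.2] 503
cup 0.43 [315.9, 270.3] 11051
top [3.47853463e-01 7.47597452e-04 1.23000247e+00] [ 0.70648386  0.04988754 -0.0535467  -0.70393504] 413.0051457811836 253.59672088158553 193.2180479018253 0.027717423684536748
analyser 0.78 [165.5, 193.3] 6992
shutter_ridge 0.74 [174.9, 186.2] 570
printer 0.56 [335.0, 183.6] 4170
printer 0.28 [128.1, 222.2] 125
tub 0.65 [126.0, 220.9] 114
cup 0.51 [254.3, 194.1] 273
wrist [ 0.28106265 -0.61869388  0.38624753] [ 0.80808094 -0.09438441  0.06783464 -0.57749047] 301.58188376624 263.4492535659386 193.7582646184737 0.011358085090100164
```

View pics/scene0.png

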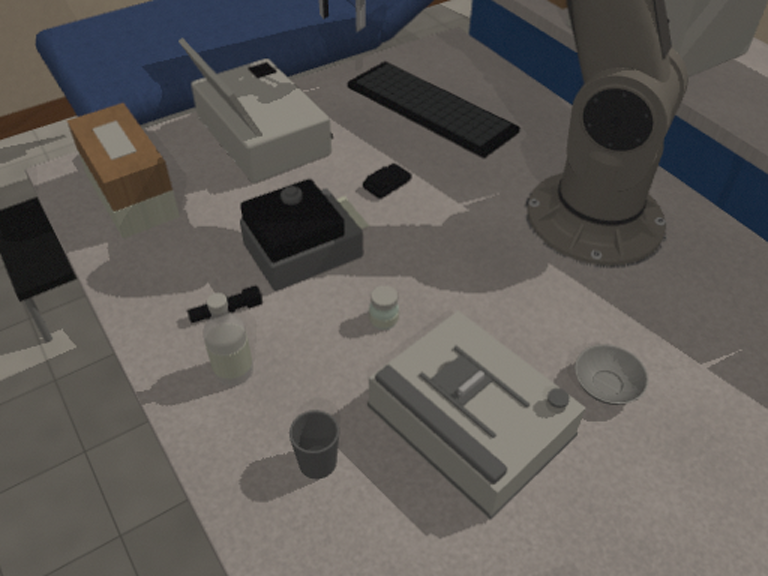

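View pics/top0.png

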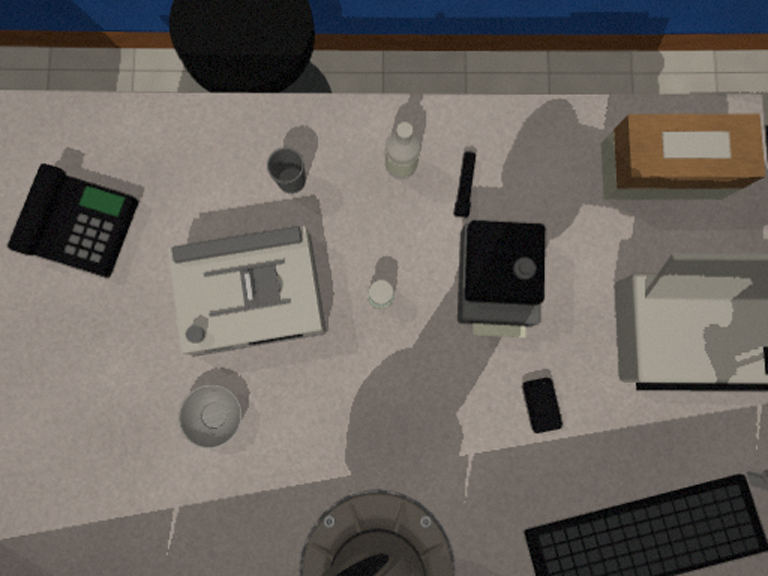

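The analyser is on the robot's left, centred near (248,290) in the top view. Its hump is on the far side, the ridge is at (250,287) and the tub is at the near-left corner (195,333). The printer is on the right. I'll zoom in to fit the pose.

```bash
python3 - <<'E'
from h import *
from workcell import r,optics,finder
c=optics.capture('top'); f=c['frame'][145:245,105:225]; cv2.imwrite('pics/tz.png',cv2.resize(f[:,:,::-1],None,fx=6,fy=6,interpolation=cv2.INTER_CUBIC))
c=optics.capture('scene'); f=c['frame'][200:350,235:405]; cv2.imwrite('pics/sz.png',cv2.resize(f[:,:,::-1],None,fx=4,fy=4,interpolation=cv2.INTER_CUBIC))
E
```

```text
(no output)
```

View pics/tz.png

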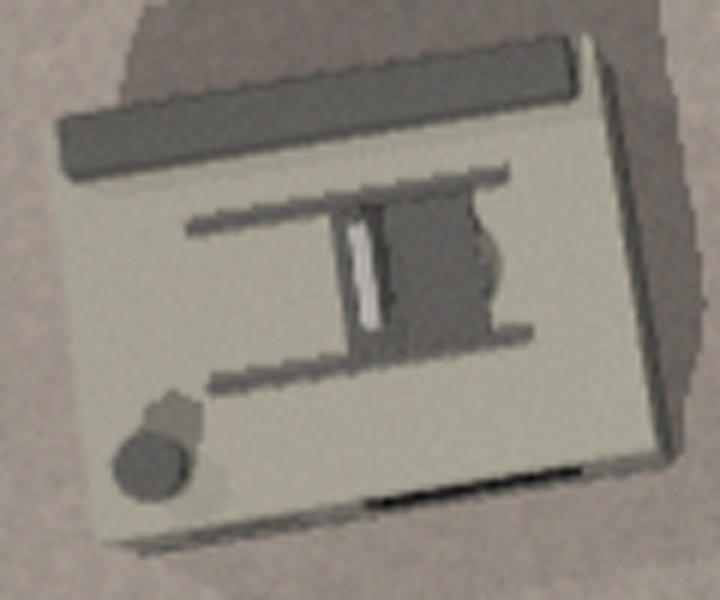

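View pics/sz.png

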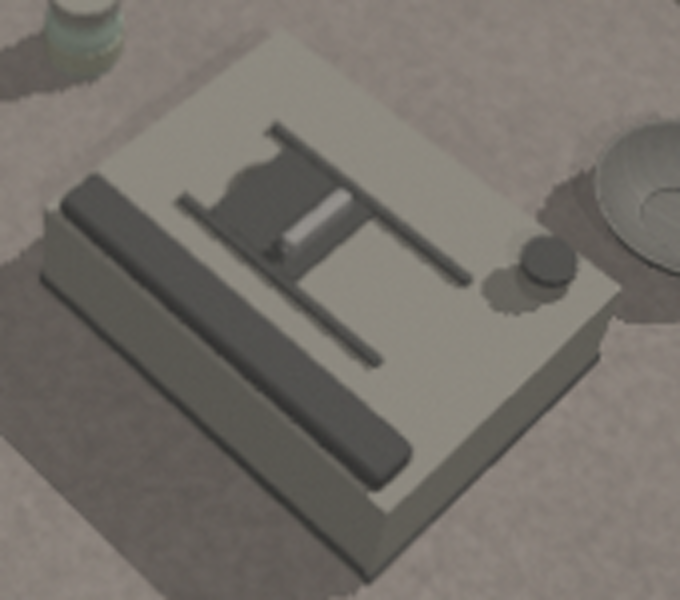

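```bash
cat > fit.py <<'E'
from h import *
from workcell import r,optics,finder
from scipy.optimize import least_squares
T=optics.capture('top'); S=optics.capture('scene')
t=lambda u,v:(T,((u+.5)/6+105-.5,(v+.5)/6+145-.5)); s=lambda u,v:(S,((u+.5)/4+235-.5,(v+.5)/4+200-.5))
obs=[((-.1,.13,.085),t(105,542)),((-.1,-.13,.085),t(660,458)),((.1,-.13,.085),t(585,38)),
((-.1,.13,.085),s(620,290)),((.1,.13,.085),s(382,512)),((-.1,-.13,.085),s(283,35)),((.1,-.13,.085),s(45,207))]
def W(p,P):
    a=p[2]; c,si=np.cos(a),np.sin(a); return np.array([p[0]+c*P[0]-si*P[1],p[1]+si*P[0]+c*P[1],P[2]])
fit=least_squares(lambda p:np.concatenate([proj(c,W(p,P))-px for P,(c,px) in obs]),[.48,.2,.1])
p=fit.x; print(p,np.degrees(p[2]),fit.fun.reshape(-1,2).round(1).tolist())
def loc(c,px,z):
    g=at_z(c,px,z); d=g[:2]-p[:2]; a=p[2]; return np.array([np.cos(a)*d[0]+np.sin(a)*d[1],-np.sin(a)*d[0]+np.cos(a)*d[1]])*1000
for n,(c,px),z in [('ridge t',t(365,275),.104),('ridge s',s(317,220),.104),('plate +y edge t',t(341,285),.089),('plate -y edge t',t(483,260),.089),('bulge t',t(502,265),.085),('bulge s',s(236,178),.085),('tub t',t(150,465),.107),('tub s',s(549,258),.107),
 ('rail1',t(187,228),.09),('rail1b',t(510,172),.09),('rail2',t(210,383),.09),('rail2b',t(533,332),.09)]: print(n,loc(c,px,z).round(1))
print('ridge closed W',W(p,(0,-.027,.104)),'well',W(p,(0,-.045,.085)))
E
python3 fit.py
```

```text
[0.52106361 0.24875103 0.16501255] 9.454522429024 [[-1.6, -0.6], [-0.4, -1.8], [1.7, -1.2], [0.9, -0.4], [1.0, 0.3], [0.4, -2.1], [-0.1, -0.7]]
ridge t [ -2.1 -10.7]
ridge s [ 3.8 -9.4]
plate +y edge t [-2.2  3.6]
plate -y edge t [ -1.1 -62.9]
bulge t [ -4.1 -70.8]
bulge s [  5.5 -69. ]
tub t [-73.3  95.5]
tub s [-70.2  95.4]
rail1 [35.6 70.4]
rail1b [ 38.  -81.2]
rail2 [-38.1  68.7]
rail2b [-38.4 -81.2]
ridge closed W [0.52549876 0.22211779 0.104     ] well [0.52845552 0.2043623  0.085     ]
```

The shutter already stands about 17 mm open: the ridge is at local y ≈ -10 mm, against -27 mm when closed. A sliver of the well shows at local y ≈ -70 mm. The rails land at x = ±38 mm, which supports the fit. Next I'll check the start surroundings.

View pics/wrist0.png

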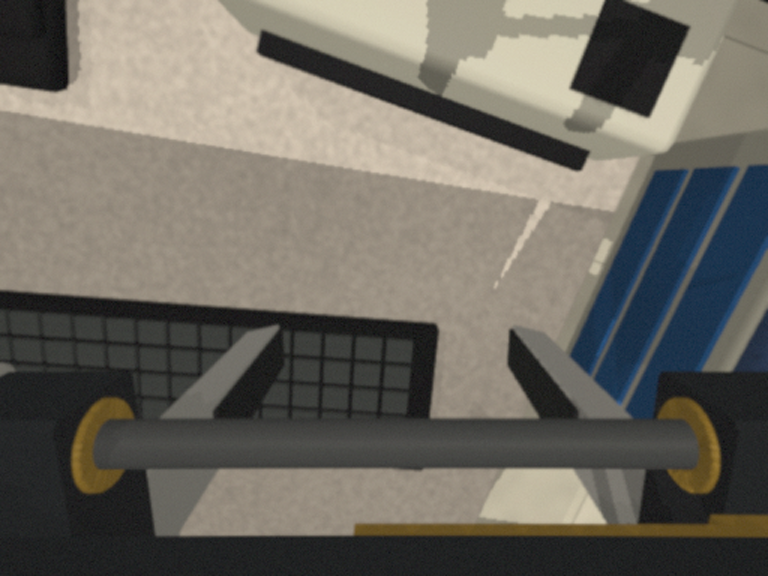

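```bash
cat >> fit.py <<'E'
np.save('p.npy',p)
print('sanit',at_z(T,(402/1.5,130/1.5),.18),'lid s',at_z(S,(182/1.5,42/1.5),.2),'lid top view', at_z(T,(680/1.5,258/1.5),.2))
for n,y in [('open start',-.036),('open end',.0235),('well',-.045),('close start',.066),('close end',-.0095)]: print(n,W(p,(0,y,0)).round(4))
E
python3 fit.py | tail -6
```

```text
sanit [ 0.79008394 -0.04193803  0.18      ] lid s [ 0.55226861 -0.75971364  0.2       ] lid top view [ 0.55605378 -0.50959953  0.2       ]
open start [0.527  0.2132 0.    ]
open end [0.5172 0.2719 0.    ]
well [0.5285 0.2044 0.    ]
close start [0.5102 0.3139 0.    ]
close end [0.5226 0.2394 0.    ]
```

```bash
python3 -m inch '[{"dz":0.04,"turn":-4.5},{"dz":0.04,"turn":-5},{"dx":0.026,"dy":0.048},{"dx":0.026,"dy":0.048},{"dx":0.026,"dy":0.048},{"dx":0.026,"dy":0.048},{"dx":0.026,"dy":0.048},{"dx":0.026,"dy":0.048},{"dx":0.026,"dy":0.048},{}]' 1
```

```text
schema error: expected keys dx, dy, dz, turn
```

```bash
python3 -m inch '[{"dx":0,"dy":0,"dz":0.04,"turn":-4.5},{"dx":0,"dy":0,"dz":0.04,"turn":-5},{"dx":0.026,"dy":0.048,"dz":0,"turn":0},{"dx":0.026,"dy":0.048,"dz":0,"turn":0},{"dx":0.026,"dy":0.048,"dz":0,"turn":0},{"dx":0.026,"dy":0.048,"dz":0,"turn":0},{"dx":0.026,"dy":0.048,"dz":0,"turn":0},{"dx":0.026,"dy":0.048,"dz":0,"turn":0},{"dx":0.026,"dy":0.048,"dz":0,"turn":0},{"dx":0,"dy":0,"dz":0,"turn":0}]' 1
```

```text
time_s: 2.45
tcp_pos: [0.4024, -0.2991, 0.4851]
tool_rot: [-0.0, 0.765, -0.645, 0.0]
contact_force: [-1.0, -0.8, 0.5]
opening: 0.0008
```

```bash
python3 -m inch '[{"dx":0.0125,"dy":0.051,"dz":0,"turn":0},{"dx":0.0125,"dy":0.051,"dz":0,"turn":0},{"dx":0.0125,"dy":0.051,"dz":0,"turn":0},{"dx":0.0125,"dy":0.051,"dz":0,"turn":0},{"dx":0.0125,"dy":0.051,"dz":0,"turn":0},{"dx":0.0125,"dy":0.051,"dz":0,"turn":0},{"dx":0.0125,"dy":0.051,"dz":0,"turn":0},{"dx":0.0125,"dy":0.051,"dz":0,"turn":0},{"dx":0.0125,"dy":0.051,"dz":0,"turn":0},{"dx":0.0125,"dy":0.051,"dz":0,"turn":0}]' 1
python3 - <<'E'
from h import *
from workcell import r,optics
c=optics.capture('wrist'); save(c,'w1.png'); print(c['origin'],c['orientation'],r.get_state()['tcp_pos'])
c=optics.capture('scene'); save(c,'s1.png')
E
```

```text
time_s: 3.7
tcp_pos: [0.5262, 0.2082, 0.4847]
tool_rot: [-0.0, 0.762, -0.647, 0.0]
contact_force: [1.3, -0.9, 0.9]
opening: 0.0011
[0.59144714 0.21730923 0.4663625 ] [ 0.75703279 -0.08836064  0.07527017 -0.64298379] [0.52613079 0.21445612 0.48461836]
```

View pics/w1.png

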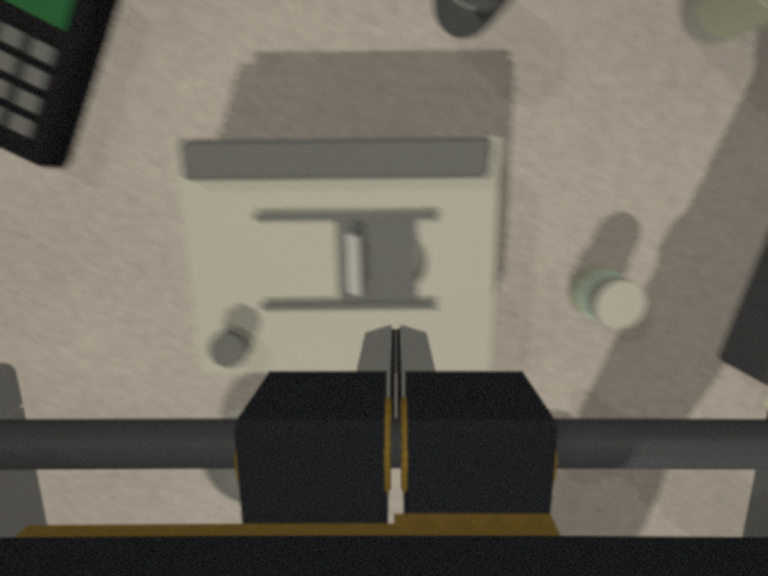

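View pics/s1.png

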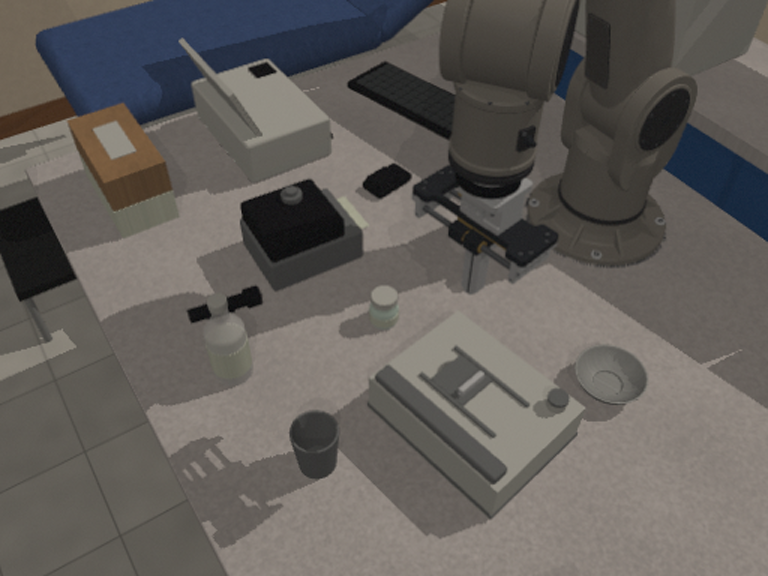

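The wrist view shows the ridge top at (352,263), the rail ends at (258,215), (438,214), (265,303) and (435,303), and the panel corners at (180,143) and (497,140). I'll refine the fit with these points.

```bash
python3 - <<'E'
from h import *
from workcell import r,optics
from scipy.optimize import least_squares
C=optics.capture('wrist'); p0=np.load('p.npy')
w=lambda u,v:((u+.5)/1.5-.5,(v+.5)/1.5-.5)
def W(p,P):
    a=p[2]; c,si=np.cos(a),np.sin(a); return np.array([p[0]+c*P[0]-si*P[1],p[1]+si*P[0]+c*P[1],P[2]])
obs=[((.038,.07,.09),w(256,215)),((.038,-.081,.09),w(438,214)),((-.038,.07,.09),w(263,304)),((-.038,-.081,.09),w(437,303)),((.1,-.13,.085),w(500,139)),((.1,.13,.085),w(179,142))]
fit=least_squares(lambda p:np.concatenate([proj(C,W(p,P))-px for P,px in obs]),p0)
p=fit.x; print(p0,p,np.degrees(p[2]),fit.fun.reshape(-1,2).round(1).tolist())
for q in (p0,p):
    g=at_z(C,w(352,263),.104)[:2]-q[:2]; print('ridge',np.array([[np.cos(q[2]),np.sin(q[2])],[-np.sin(q[2]),np.cos(q[2])]])@g*1000)
    print('well',W(q,(0,-.045,0)))
np.save('pw.npy',p)
E
```

```text
[0.52106361 0.24875103 0.16501255] [0.51969406 0.2557128  0.17647936] 10.111522657313769 [[-0.3, 1.3], [0.9, 1.1], [-0.3, 1.4], [0.7, 1.3], [0.9, -1.9], [-1.9, -2.3]]
ridge [ 1.44530818 -2.38483903]
well [0.52845552 0.2043623  0.        ]
ridge [ 1.54390383 -9.49533617]
well [0.52759447 0.21141174 0.        ]
```

The arm was still settling when I took w1, so I mixed that image with a later pose. I'll retake it now that the arm is still.

```bash
python3 - <<'E'
from h import *
from workcell import r,optics
C=optics.capture('wrist'); save(C,'w2.png'); print(r.get_state()['tcp_pos'],C['origin'])
f=C['frame'][85:255,110:345]; cv2.imwrite('pics/w2z.png',cv2.resize(f[:,:,::-1],None,fx=3,fy=3,interpolation=cv2.INTER_CUBIC))
E
```

```text
[0.52584424 0.20752041 0.48424316] [0.59093926 0.21867306 0.4657323 ]
```

View pics/w2z.png

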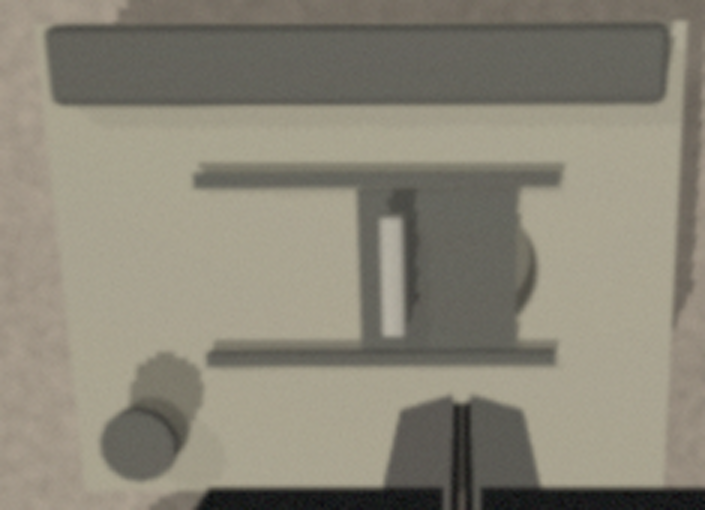

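```bash
cat > wf.py <<'E'
from h import *
from workcell import r,optics
from scipy.optimize import least_squares
for i in range(3):
    C=optics.capture('wrist'); print(r.get_state()['tcp_pos'].round(4),C['origin'].round(4),r.get_state()['contact_force'].round(1))
C=dict(C); 
p0=np.load('p.npy')
w=lambda u,v:((u+.5)/3-.5+110,(v+.5)/3-.5+85)
def W(p,P):
    a=p[2]; c,si=np.cos(a),np.sin(a); return np.array([p[0]+c*P[0]-si*P[1],p[1]+si*P[0]+c*P[1],P[2]])
obs=[((.038,.07,.09),w(194,180)),((.038,-.081,.09),w(561,178)),((-.038,.07,.09),w(207,358)),((-.038,-.081,.09),w(556,356)),((.1,-.13,.085),w(687,22)),((.1,.13,.085),w(40,25))]
fit=least_squares(lambda p:np.concatenate([proj(C,W(p,P))-px for P,px in obs]),p0)
p=fit.x; print(p0,p,np.degrees(p[2]),fit.fun.reshape(-1,2).round(1).tolist())
for q in (p0,p):
    g=at_z(C,w(392,277),.104)[:2]-q[:2]; print('ridge',np.array([[np.cos(q[2]),np.sin(q[2])],[-np.sin(q[2]),np.cos(q[2])]])@g*1000)
    print('well',W(q,(0,-.045,0)))
np.save('pw.npy',p)
E
python3 wf.py
```

```text
[0.5259 0.2065 0.4844] [0.591  0.2168 0.4657] [ 0.6 -0.2 -0.2]
[0.5259 0.2061 0.4845] [0.5911 0.2157 0.4659] [0.5 0.3 0.8]
[0.5258 0.2059 0.4847] [0.591  0.2151 0.4661] [ 0.9  0.9 -0.7]
[0.52106361 0.24875103 0.16501255] [0.52041808 0.24355486 0.16544755] 9.479446112895332 [[0.2, 0.1], [0.4, 0.4], [0.1, 0.3], [0.7, 0.6], [-0.0, -0.3], [-1.2, -0.8]]
ridge [ -1.49372941 -16.34076393]
well [0.52845552 0.2043623  0.        ]
ridge [-8.34606562e-03 -1.13212175e+01]
well [0.5278293  0.19916935 0.        ]
```

Allowing for the pose at which w2 was taken, the wrist fit gives the analyser at y ≈ 0.247, against 0.249 before, and yaw 9.5°. They agree within 2 mm. The tip is now about local (0, -41), behind the ridge, so I'm descending.

```bash
python3 -m inch '[{"dx":0,"dy":0,"dz":-0.05,"turn":0},{"dx":0,"dy":0,"dz":-0.05,"turn":0},{"dx":0,"dy":0,"dz":-0.045,"turn":0},{"dx":0,"dy":0,"dz":-0.025,"turn":0},{"dx":0,"dy":0,"dz":-0.01,"turn":0},{"dx":0,"dy":0,"dz":0,"turn":0},{"dx":0,"dy":0,"dz":0,"turn":0},{"dx":0,"dy":0,"dz":0,"turn":0}]' 1
python3 - <<'E'
from h import *
from workcell import r,optics
c=optics.capture('scene'); f=c['frame'][170:330,225:395]; cv2.imwrite('pics/s2.png',cv2.resize(f[:,:,::-1],None,fx=3.5,fy=3.5,interpolation=cv2.INTER_CUBIC)); print(r.get_state()['tcp_pos'],r.get_state()['contact_force'])
c=optics.capture('wrist'); save(c,'w3.png')
E
```

```text
time_s: 5.05
tcp_pos: [0.5258, 0.2074, 0.3057]
tool_rot: [-0.001, 0.763, -0.647, 0.0]
contact_force: [0.5, -0.2, 0.0]
opening: 0.0004
[0.52573506 0.20741928 0.30548433] [-0.87181022  0.75460396 -0.43298961]
```

View pics/s2.png

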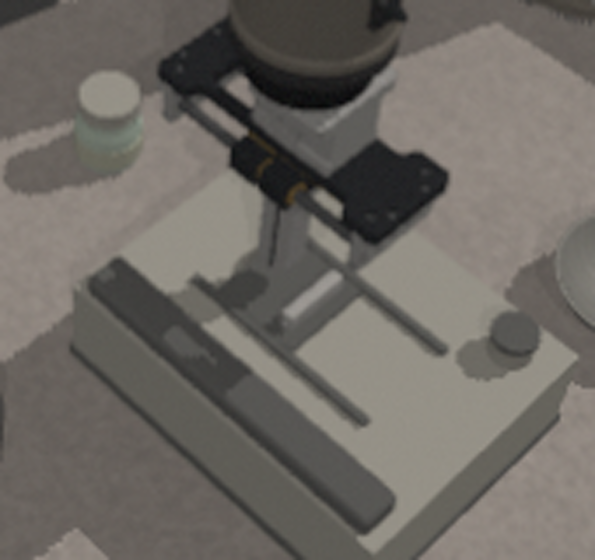

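View pics/w3.png

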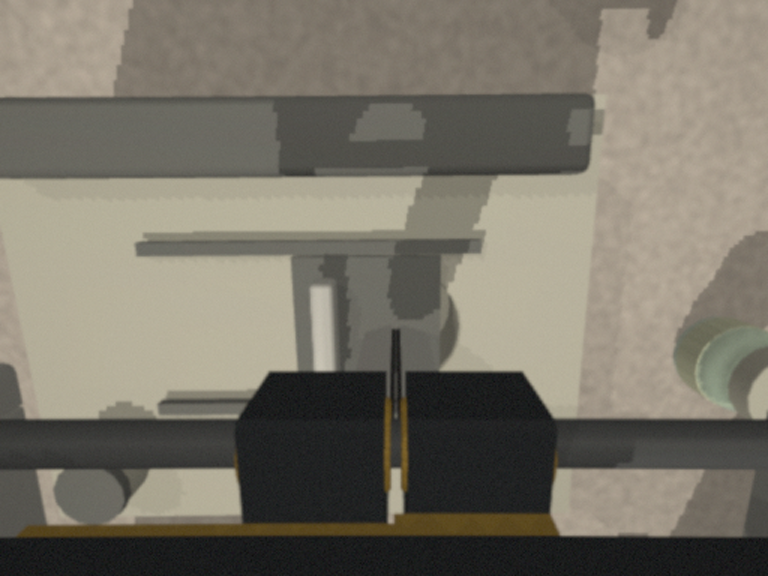

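The tip is over the plate, behind the ridge (bright bar at (322,330) in the wrist view), with clear gaps. I'll go down another 10 mm and start pushing +y.

```bash
python3 -m inch '[{"dx":0,"dy":0,"dz":-0.01,"turn":0},{"dx":0,"dy":0,"dz":0,"turn":0},{"dx":-0.0013,"dy":0.0079,"dz":0,"turn":0},{"dx":-0.0013,"dy":0.0079,"dz":0,"turn":0},{"dx":-0.0013,"dy":0.0079,"dz":0,"turn":0},{"dx":0,"dy":0,"dz":0,"turn":0}]' 1
python3 - <<'E'
from workcell import r,optics
from h import *
print(r.get_state()['tcp_pos'],r.get_state()['contact_force'])
c=optics.capture('wrist'); save(c,'w4.png')
E
```

```text
time_s: 5.9
tcp_pos: [0.5214, 0.2321, 0.2948]
tool_rot: [-0.0, 0.763, -0.646, -0.0]
contact_force: [-0.1, 0.1, 0.4]
opening: 0.0005
[0.52141697 0.23206622 0.2947775 ] [-0.07967381  0.10927296  0.36894044]
```

View pics/w4.png

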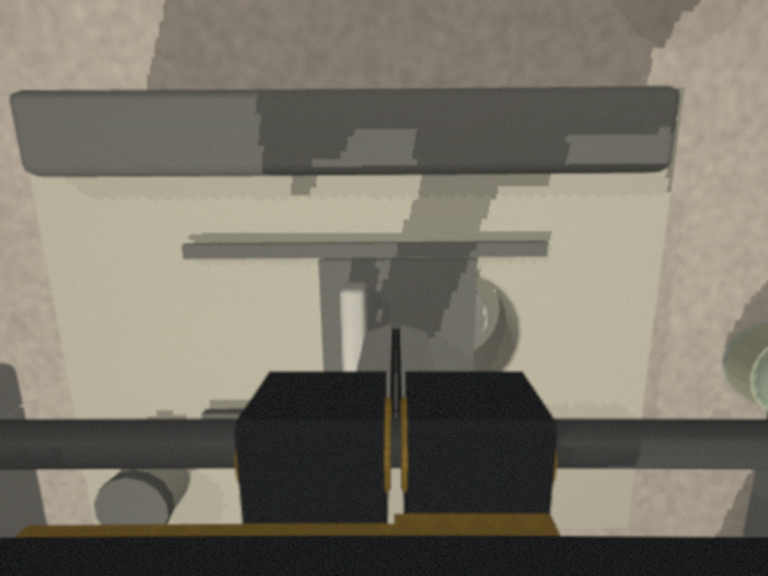

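Contact made: the shutter is moving, and the well and key show at (495,315). Continuing.

```bash
python3 -m inch '[{"dx":-0.0013,"dy":0.0079,"dz":0,"turn":0},{"dx":-0.0013,"dy":0.0079,"dz":0,"turn":0},{"dx":-0.0013,"dy":0.0079,"dz":0,"turn":0},{"dx":-0.0013,"dy":0.0079,"dz":0,"turn":0},{"dx":-0.0003,"dy":0.002,"dz":0,"turn":0},{"dx":0,"dy":0,"dz":0,"turn":0}]' 1
python3 -m inch '[{"dx":-0.0003,"dy":0.002,"dz":0,"turn":0},{"dx":0,"dy":0,"dz":0,"turn":0}]' 1
python3 -m inch '[{"dx":-0.0003,"dy":0.002,"dz":0,"turn":0},{"dx":0,"dy":0,"dz":0,"turn":0}]' 1
```

```text
time_s: 6.7
tcp_pos: [0.5161, 0.265, 0.2947]
tool_rot: [-0.0, 0.763, -0.647, -0.0]
contact_force: [-0.7, 0.2, -1.0]
opening: 0.0006
time_s: 6.95
tcp_pos: [0.5159, 0.2666, 0.2947]
tool_rot: [-0.0, 0.763, -0.647, 0.0]
contact_force: [0.2, -0.4, -0.2]
opening: 0.0012
time_s: 7.2
tcp_pos: [0.5156, 0.2688, 0.2947]
tool_rot: [-0.0, 0.763, -0.647, -0.0]
contact_force: [1.0, -1.1, 0.1]
opening: 0.0003
```

```bash
python3 -m inch '[{"dx":-0.0003,"dy":0.002,"dz":0,"turn":0},{"dx":0,"dy":0,"dz":0,"turn":0}]' 1
python3 -m inch '[{"dx":-0.0003,"dy":0.002,"dz":0,"turn":0},{"dx":0,"dy":0,"dz":0,"turn":0}]' 1
python3 -m inch '[{"dx":-0.0003,"dy":0.002,"dz":0,"turn":0},{"dx":0,"dy":0,"dz":0,"turn":0}]' 1
```

```text
time_s: 7.45
tcp_pos: [0.5152, 0.2709, 0.2947]
tool_rot: [-0.0, 0.763, -0.647, -0.0]
contact_force: [-0.4, -0.5, 0.9]
opening: 0.0004
time_s: 7.7
tcp_pos: [0.5149, 0.2729, 0.2947]
tool_rot: [-0.0, 0.763, -0.647, -0.0]
contact_force: [-0.5, -0.5, 0.5]
opening: 0.0002
time_s: 7.95
tcp_pos: [0.5148, 0.2742, 0.2945]
tool_rot: [0.0, 0.762, -0.647, 0.0]
contact_force: [-0.1, -6.4, 2.3]
opening: 0.0002
```

```bash
python3 -m inch '[{"dx":-0.0003,"dy":0.002,"dz":0,"turn":0},{"dx":0,"dy":0,"dz":0,"turn":0}]' 1
python3 - <<'E'
from workcell import r,optics
from h import *
print(r.get_state()['tcp_pos'],r.get_state()['contact_force'])
c=optics.capture('wrist'); save(c,'w5.png')
E
```

```text
time_s: 8.2
tcp_pos: [0.5148, 0.275, 0.2944]
tool_rot: [0.001, 0.762, -0.647, 0.001]
contact_force: [0.4, -12.4, 3.7]
opening: 0.0008
[0.51476154 0.27500276 0.29437589] [  0.44673403 -12.40392329   3.6906994 ]
```

View pics/w5.png

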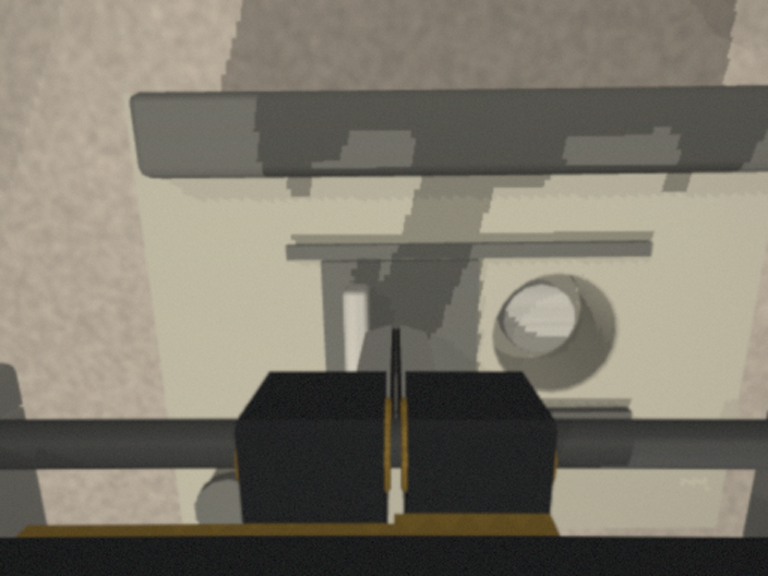

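The force rises to 12 N at the stop with hardly any further travel, so the shutter is fully open. The whole well shows, mouth centred near (554,331) and key near (541,319). I'll localise both from this view and then lift.

```bash
python3 - <<'E'
from workcell import r,optics
from h import *
C=optics.capture('wrist'); f=C['frame'][165:280,310:430]; cv2.imwrite('pics/w6z.png',cv2.resize(f[:,:,::-1],None,fx=5,fy=5,interpolation=cv2.INTER_CUBIC))
w=lambda u,v:((u+.5)/1.5-.5,(v+.5)/1.5-.5)
print(at_z(C,w(554,331),.085),at_z(C,w(541,319),.063),C['origin'],r.get_state()['tcp_pos'])
for nm in ['top','scene']:
    c=optics.capture(nm); save(c,nm+'6.png')
E
```

```text
[0.5284142  0.20389206 0.085     ] [0.52746887 0.2024393  0.063     ] [0.57996848 0.28402022 0.27591968] [0.51473797 0.27497307 0.29439628]
```

View pics/w6z.png

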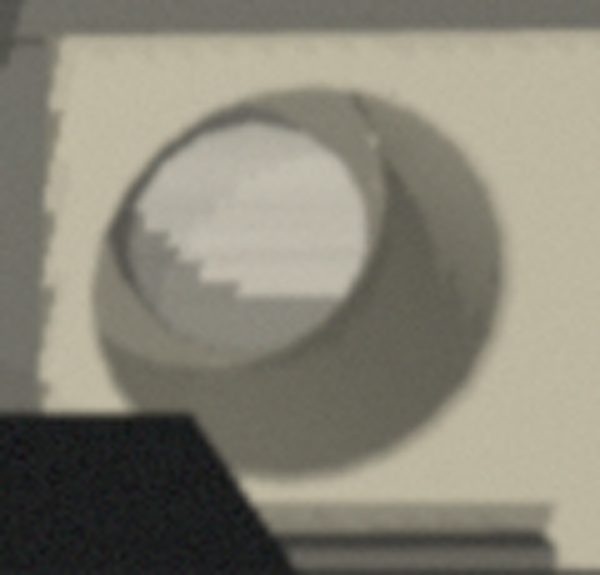

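```bash
python3 -m inch '[{"dx":0.0012,"dy":-0.007,"dz":0,"turn":0},{"dx":0,"dy":0,"dz":0.03,"turn":0},{"dx":0,"dy":0,"dz":0.02,"turn":0},{"dx":0.003,"dy":-0.018,"dz":0,"turn":0},{"dx":0.003,"dy":-0.02,"dz":0,"turn":0},{"dx":0.003,"dy":-0.018,"dz":0,"turn":0},{"dx":0,"dy":0,"dz":0,"turn":0},{"dx":0,"dy":0,"dz":0,"turn":0},{"dx":0,"dy":0,"dz":0,"turn":0}]' 1
```

```text
time_s: 9.52
tcp_pos: [0.5244, 0.2143, 0.3446]
tool_rot: [-0.0, 0.763, -0.646, -0.0]
contact_force: [0.6, -0.3, 0.0]
opening: 0.0005
```

Well mouth ≈ (0.528, 0.204) and key ≈ (0.527, 0.2025), while contact geometry gives (0.526, 0.2075). I'll aim for (0.5275, 0.2045). The closed fingers are about 25×16 mm in a 54 mm well, so the margin is around 10 mm.

```bash
python3 -m inch '[{"dx":0.003,"dy":-0.01,"dz":0,"turn":0},{"dx":0,"dy":0,"dz":-0.025,"turn":0},{"dx":0,"dy":0,"dz":-0.015,"turn":0},{"dx":0,"dy":0,"dz":0,"turn":0},{"dx":0,"dy":0,"dz":0,"turn":0}]' 1
python3 - <<'E'
from workcell import r,optics
from h import *
print(r.get_state()['tcp_pos'],r.get_state()['contact_force'])
c=optics.capture('wrist'); save(c,'w7.png')
c=optics.capture('scene'); f=c['frame'][170:330,225:395]; cv2.imwrite('pics/s7.png',cv2.resize(f[:,:,::-1],None,fx=3.5,fy=3.5,interpolation=cv2.INTER_CUBIC))
E
```

```text
time_s: 10.15
tcp_pos: [0.5278, 0.2039, 0.3052]
tool_rot: [-0.0, 0.763, -0.647, 0.0]
contact_force: [0.1, -0.3, -0.0]
opening: -0.0
[0.52775742 0.20388175 0.30518005] [ 0.13433261 -0.27652094 -0.00653673]
```

View pics/w7.png

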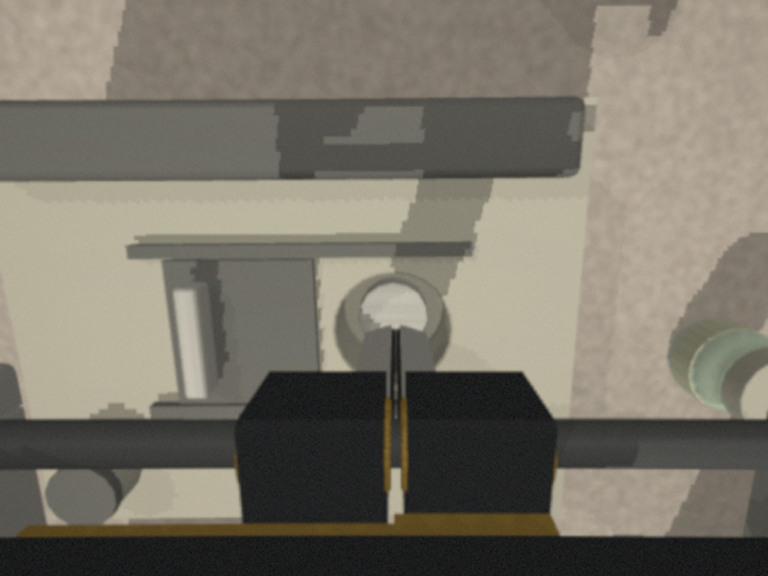

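View pics/s7.png

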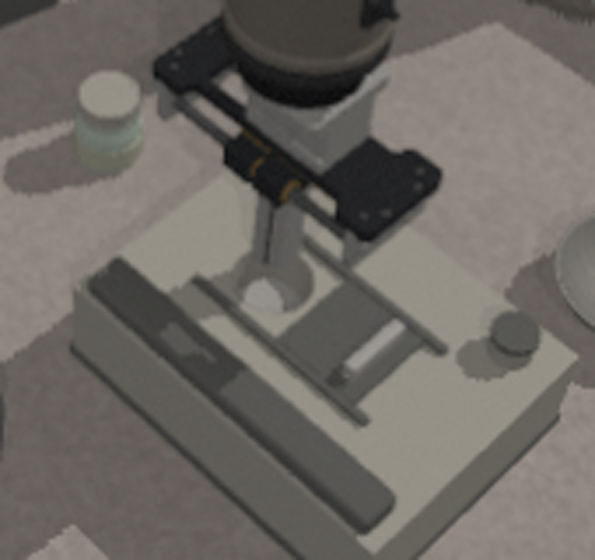

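```bash
python3 - <<'E'
from workcell import r,optics
from h import *
C=optics.capture('wrist'); t=r.get_state()['tcp_pos']; M=rot(r.get_state()['tool_rot'])
for a in (-.0125,.0125):
  for b in (-.008,.008): print(a,b,proj(C,t+M@np.array([a,b,.1992]))*1.5)
w=lambda u,v:((u+.5)/1.5-.5,(v+.5)/1.5-.5)
print(at_z(C,w(393,275),.085),at_z(C,w(393,283),.063),at_z(C,w(362,310),.063),at_z(C,w(427,310),.063),t)
E
```

```text
-0.0125 -0.008 [361.99528914 325.32576303]
-0.0125 0.008 [362.62049788 361.16864369]
0.0125 -0.008 [421.74560582 325.34158097]
0.0125 0.008 [421.23870103 361.1861388 ]
[0.55298693 0.20777191 0.085     ] [0.54455556 0.20652063 0.063     ] [0.52793691 0.21993721 0.063     ] [0.53340029 0.18698047 0.063     ] [0.52774382 0.2038264  0.30532899]
```

The tip is centred on the key within about 1–2 mm. Descending into the well.

```bash
python3 -m inch '[{"dx":0,"dy":0,"dz":-0.015,"turn":0},{"dx":0,"dy":0,"dz":-0.015,"turn":0},{"dx":0,"dy":0,"dz":-0.008,"turn":0},{"dx":0,"dy":0,"dz":0,"turn":0},{"dx":0,"dy":0,"dz":0,"turn":0}]' 1
python3 -m inch '[{"dx":0,"dy":0,"dz":-0.005,"turn":0},{"dx":0,"dy":0,"dz":0,"turn":0}]' 1
python3 -m inch '[{"dx":0,"dy":0,"dz":-0.002,"turn":0},{"dx":0,"dy":0,"dz":0,"turn":0}]' 1
python3 -m inch '[{"dx":0,"dy":0,"dz":-0.002,"turn":0},{"dx":0,"dy":0,"dz":0,"turn":0}]' 1
```

```text
time_s: 10.92
tcp_pos: [0.5277, 0.2038, 0.2668]
tool_rot: [-0.0, 0.763, -0.647, 0.0]
contact_force: [-0.4, 1.0, 0.9]
opening: 0.0007
time_s: 11.18
tcp_pos: [0.5277, 0.2037, 0.2617]
tool_rot: [-0.0, 0.763, -0.647, 0.0]
contact_force: [0.2, -0.4, 1.1]
opening: 0.0007
time_s: 11.42
tcp_pos: [0.5277, 0.2037, 0.2598]
tool_rot: [-0.0, 0.763, -0.647, 0.0]
contact_force: [0.9, 0.1, 2.7]
opening: 0.0003
time_s: 11.68
tcp_pos: [0.5277, 0.2038, 0.2577]
tool_rot: [-0.0, 0.763, -0.647, 0.0]
contact_force: [1.5, -0.0, 5.4]
opening: 0.0003
```

```bash
python3 -m inch '[{"dx":0,"dy":0,"dz":-0.001,"turn":0},{"dx":0,"dy":0,"dz":0,"turn":0}]' 1
python3 -m inch '[{"dx":0,"dy":0,"dz":-0.001,"turn":0},{"dx":0,"dy":0,"dz":0,"turn":0}]' 1
```

```text
time_s: 11.92
tcp_pos: [0.5277, 0.2038, 0.2573]
tool_rot: [-0.0, 0.763, -0.647, 0.0]
contact_force: [-1.1, -0.6, 13.4]
opening: 0.0008
time_s: 12.18
tcp_pos: [0.5277, 0.2039, 0.257]
tool_rot: [-0.0, 0.763, -0.647, 0.001]
contact_force: [-4.9, -4.1, 28.5]
opening: 0.0005
```

Firmly bottomed at 28 N. I'll ease off half a millimetre and hold for 2.5 s.

```bash
python3 -m inch '[{"dx":0,"dy":0,"dz":0.0005,"turn":0},{"dx":0,"dy":0,"dz":0,"turn":0},{"dx":0,"dy":0,"dz":0,"turn":0},{"dx":0,"dy":0,"dz":0,"turn":0},{"dx":0,"dy":0,"dz":0,"turn":0},{"dx":0,"dy":0,"dz":0,"turn":0},{"dx":0,"dy":0,"dz":0,"turn":0},{"dx":0,"dy":0,"dz":0,"turn":0},{"dx":0,"dy":0,"dz":0,"turn":0},{"dx":0,"dy":0,"dz":0,"turn":0}]' 1
python3 -m inch '[{"dx":0,"dy":0,"dz":0,"turn":0},{"dx":0,"dy":0,"dz":0,"turn":0},{"dx":0,"dy":0,"dz":0,"turn":0},{"dx":0,"dy":0,"dz":0,"turn":0},{"dx":0,"dy":0,"dz":0,"turn":0},{"dx":0,"dy":0,"dz":0,"turn":0},{"dx":0,"dy":0,"dz":0,"turn":0},{"dx":0,"dy":0,"dz":0,"turn":0},{"dx":0,"dy":0,"dz":0,"turn":0},{"dx":0,"dy":0,"dz":0,"turn":0}]' 1
```

```text
time_s: 13.42
tcp_pos: [0.5277, 0.2038, 0.2572]
tool_rot: [-0.0, 0.763, -0.647, 0.0]
contact_force: [-4.2, -2.8, 21.8]
opening: 0.0007
time_s: 14.68
tcp_pos: [0.5277, 0.2039, 0.2572]
tool_rot: [-0.0, 0.763, -0.647, 0.0]
contact_force: [-3.2, -2.3, 21.1]
opening: 0.0005
```

```bash
python3 -m inch '[{"dx":0,"dy":0,"dz":0.01,"turn":0},{"dx":0,"dy":0,"dz":0.03,"turn":0},{"dx":0,"dy":0,"dz":0.04,"turn":0},{"dx":0,"dy":0,"dz":0,"turn":0},{"dx":0,"dy":0,"dz":0,"turn":0}]' 1
python3 - <<'E'
from workcell import r,optics
from h import *
print(r.get_state()['tcp_pos'],r.get_state()['contact_force'])
c=optics.capture('wrist'); save(c,'w8.png')
E
python3 -m inch '[{"dx":-0.0047,"dy":0.0283,"dz":0,"turn":0},{"dx":-0.0047,"dy":0.0283,"dz":0,"turn":0},{"dx":-0.0047,"dy":0.0283,"dz":0,"turn":0},{"dx":-0.0047,"dy":0.0283,"dz":0,"turn":0},{"dx":0,"dy":0,"dz":0,"turn":0},{"dx":0,"dy":0,"dz":0,"turn":0},{"dx":0,"dy":0,"dz":0,"turn":0}]' 1
python3 - <<'E'
from workcell import r,optics
from h import *
print(r.get_state()['tcp_pos'],r.get_state()['contact_force'])
c=optics.capture('wrist'); save(c,'w9.png')
E
```

```text
time_s: 15.3
tcp_pos: [0.5273, 0.2034, 0.3356]
tool_rot: [0.0, 0.763, -0.647, -0.0]
contact_force: [0.3, -0.0, -0.2]
opening: 0.0008
[0.52725453 0.20341336 0.33559337] [ 0.31444482 -0.04423375 -0.16361986]
time_s: 16.23
tcp_pos: [0.5091, 0.3159, 0.3357]
tool_rot: [0.0, 0.762, -0.647, 0.0]
contact_force: [0.3, -0.5, 1.5]
opening: 0.0004
[0.50905944 0.31591854 0.33569104] [ 0.32643696 -0.48210693  1.49107901]
```

View pics/w8.png

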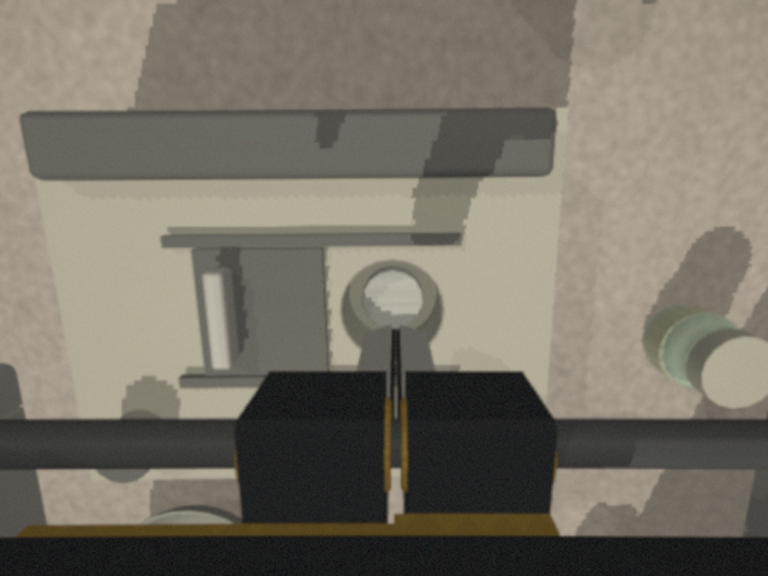

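View pics/w9.png

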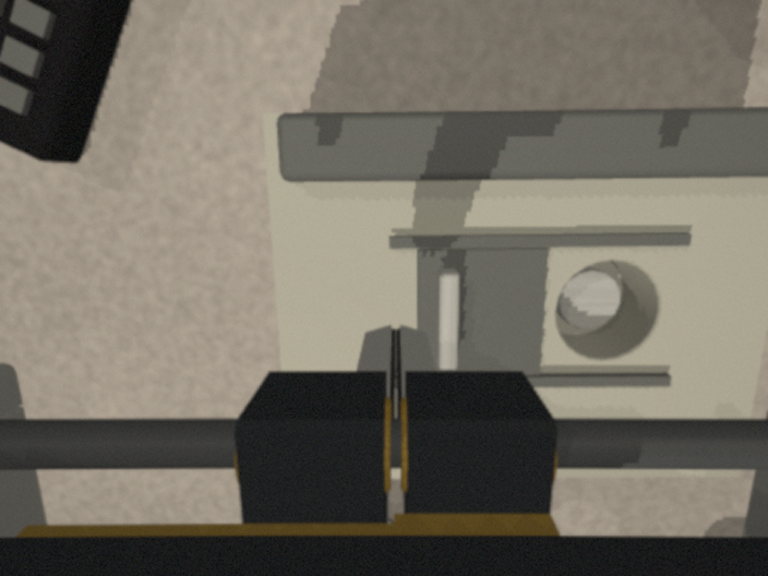

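The key is back up, and the fingers stand about 10 mm to the +y side of the ridge. Descending and pushing shut.

```bash
python3 -m inch '[{"dx":0,"dy":0,"dz":-0.025,"turn":0},{"dx":0,"dy":0,"dz":-0.016,"turn":0},{"dx":0,"dy":0,"dz":0,"turn":0},{"dx":0,"dy":0,"dz":0,"turn":0}]' 1
python3 -m inch '[{"dx":0.0013,"dy":-0.0079,"dz":0,"turn":0},{"dx":0.0013,"dy":-0.0079,"dz":0,"turn":0},{"dx":0.0013,"dy":-0.0079,"dz":0,"turn":0},{"dx":0.0013,"dy":-0.0079,"dz":0,"turn":0},{"dx":0.0013,"dy":-0.0079,"dz":0,"turn":0},{"dx":0.0013,"dy":-0.0079,"dz":0,"turn":0},{"dx":0.0013,"dy":-0.0079,"dz":0,"turn":0},{"dx":0.0013,"dy":-0.0079,"dz":0,"turn":0},{"dx":0.0013,"dy":-0.0079,"dz":0,"turn":0},{"dx":0,"dy":0,"dz":0,"turn":0}]' 1
```

```text
time_s: 16.77
tcp_pos: [0.509, 0.317, 0.2957]
tool_rot: [-0.0, 0.763, -0.647, 0.0]
contact_force: [-0.1, 0.1, -0.4]
opening: 0.0007
time_s: 18.02
tcp_pos: [0.5205, 0.2449, 0.295]
tool_rot: [0.0, 0.762, -0.647, -0.0]
contact_force: [0.0, -0.4, -0.1]
opening: 0.0003
```

```bash
python3 -m inch '[{"dx":0.0005,"dy":-0.003,"dz":0,"turn":0},{"dx":0,"dy":0,"dz":0,"turn":0}]' 1
python3 -m inch '[{"dx":0.0003,"dy":-0.002,"dz":0,"turn":0},{"dx":0,"dy":0,"dz":0,"turn":0}]' 1
python3 -m inch '[{"dx":0.0003,"dy":-0.002,"dz":0,"turn":0},{"dx":0,"dy":0,"dz":0,"turn":0}]' 1
```

```text
time_s: 18.27
tcp_pos: [0.5207, 0.2426, 0.2949]
tool_rot: [0.0, 0.763, -0.647, -0.0]
contact_force: [-0.0, -0.0, 0.9]
opening: 0.0005
time_s: 18.52
tcp_pos: [0.5211, 0.2407, 0.295]
tool_rot: [0.0, 0.763, -0.647, -0.0]
contact_force: [0.6, 0.5, 0.2]
opening: 0.0007
time_s: 18.77
tcp_pos: [0.5215, 0.2387, 0.2951]
tool_rot: [0.0, 0.763, -0.647, -0.0]
contact_force: [-0.3, 0.7, 1.1]
opening: 0.0003
```

```bash
python3 -m inch '[{"dx":0.0003,"dy":-0.002,"dz":0,"turn":0},{"dx":0,"dy":0,"dz":0,"turn":0}]' 1
python3 -m inch '[{"dx":0.0003,"dy":-0.002,"dz":0,"turn":0},{"dx":0,"dy":0,"dz":0,"turn":0}]' 1
python3 -m inch '[{"dx":0.0003,"dy":-0.002,"dz":0,"turn":0},{"dx":0,"dy":0,"dz":0,"turn":0}]' 1
```

```text
time_s: 19.02
tcp_pos: [0.5217, 0.2377, 0.2954]
tool_rot: [-0.001, 0.763, -0.647, -0.0]
contact_force: [-1.9, 6.8, 1.3]
opening: 0.0008
time_s: 19.27
tcp_pos: [0.5218, 0.2367, 0.2958]
tool_rot: [-0.002, 0.763, -0.646, -0.001]
contact_force: [-3.3, 11.2, 3.0]
opening: 0.0005
time_s: 19.52
tcp_pos: [0.5219, 0.2358, 0.2961]
tool_rot: [-0.002, 0.763, -0.646, -0.001]
contact_force: [-4.6, 17.8, 3.4]
opening: 0.0002
```

The closing stop is reached at 18 N. Backing off, lifting and looking.

```bash
python3 -m inch '[{"dx":-0.001,"dy":0.006,"dz":0,"turn":0},{"dx":-0.001,"dy":0.006,"dz":0,"turn":0},{"dx":0,"dy":0,"dz":0.03,"turn":0},{"dx":0,"dy":0,"dz":0.05,"turn":0},{"dx":0,"dy":0,"dz":0.06,"turn":0},{"dx":0,"dy":-0.03,"dz":0.05,"turn":0},{"dx":0,"dy":-0.05,"dz":0,"turn":0},{"dx":0,"dy":-0.05,"dz":0,"turn":0},{"dx":0,"dy":0,"dz":0,"turn":0},{"dx":0,"dy":0,"dz":0,"turn":0}]' 1
python3 -m inch '[{"dx":0,"dy":0,"dz":0,"turn":0},{"dx":0,"dy":0,"dz":0,"turn":0}]' 1
python3 - <<'E'
from workcell import r,optics
from h import *
print(r.get_state()['tcp_pos'],r.get_state()['contact_force'])
c=optics.capture('wrist'); save(c,'w10.png')
c=optics.capture('scene'); save(c,'s10.png')
E
```

```text
time_s: 20.78
tcp_pos: [0.5204, 0.1151, 0.4852]
tool_rot: [-0.0, 0.763, -0.647, -0.0]
contact_force: [-0.5, 0.3, 0.0]
opening: 0.0005
time_s: 21.02
tcp_pos: [0.5204, 0.1157, 0.485]
tool_rot: [-0.0, 0.763, -0.646, -0.0]
contact_force: [-0.6, 0.7, -0.1]
opening: 0.0006
[0.52041248 0.11572204 0.48503864] [-0.5515686   0.74881424 -0.1391451 ]
```

View pics/w10.png

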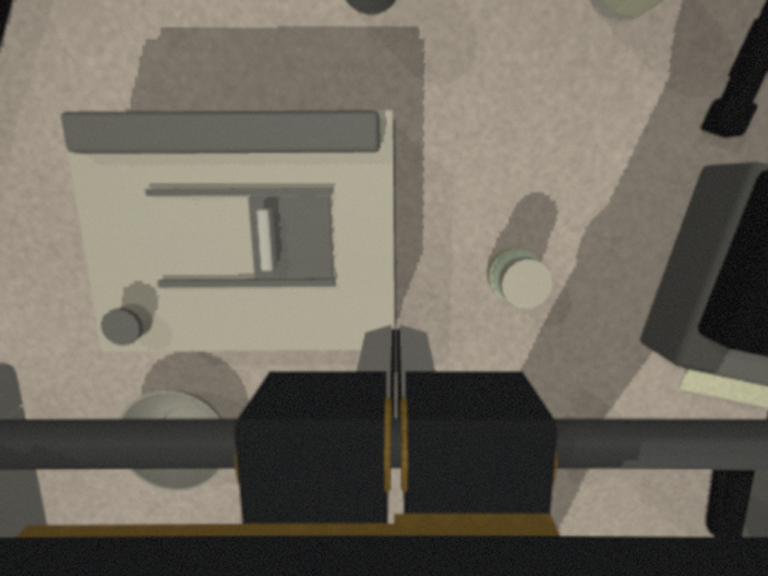

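View pics/s10.png

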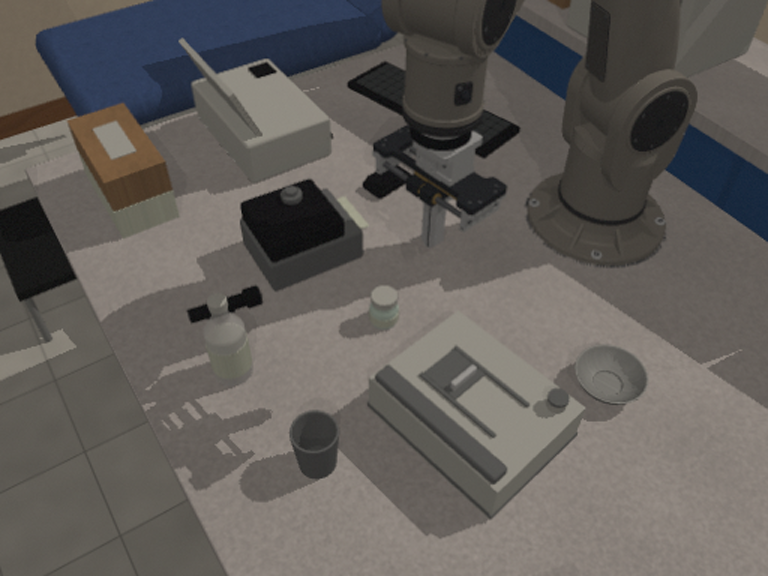

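The shutter covers the well, with the plate's right edge at the rail ends (333,235) and the ridge at (264,240). The tub, cup, dish, pot, bottle and mouse look unmoved. One numeric check on the shutter position before handing in.

```bash
python3 - <<'E'
from workcell import r,optics,finder
from h import *
C=optics.capture('wrist'); w=lambda u,v:((u+.5)/1.5-.5,(v+.5)/1.5-.5)
T=optics.capture('top'); S=optics.capture('scene')
q=np.array([.5208,.2485,.1652]); A=np.array([[np.cos(q[2]),np.sin(q[2])],[-np.sin(q[2]),np.cos(q[2])]])
L=lambda P:(A@(P[:2]-q[:2])*1000).round(1)
print('ridge',L(at_z(C,w(264,240),.104)),'plate -y edge',L(at_z(C,w(333,235),.089)),'+y edge',L(at_z(C,w(251,237),.089)),'rail end',L(at_z(C,w(334,188),.09)),L(at_z(C,w(147,190),.09)))
for n,c in (('top',T),('scene',S)):
    for l,z in (('shutter_ridge',.104),('tub',.1),('cup',.03)):
        for d in finder.regions_of(c,l)[:1]: print(n,l,d['confidence'],d['centre'],L(at_z(c,d['centre'],z)))
s=r.get_state();print(s['time_s'],np.abs(s['qd']).max())
E
```

```text
ridge [ -0.7 -27.1] plate -y edge [  1.7 -80.5] +y edge [  0.  -12.1] rail end [ 39.9 -82.7] [38.1 68.7]
top tub 0.54 [127.4, 223.9] [-76.1 104.1]
top cup 0.57 [253.1, 196.4] [ -46.8 -247.9]
scene shutter_ridge 0.9 [300.1, 249.4] [ 16.5 -39.8]
scene tub 0.45 [370.5, 266.8] [-66.7  95.9]
scene cup 0.72 [256.7, 205.1] [ -45.  -248.9]
21.575 0.0019360031351111995
```

```bash
python3 - <<'E'
from workcell import ticket
print(ticket.job_done())
E
```

```text
the job is handed in; nothing more can be done
None
```

The analyser is reset and the job is handed in, at about 21.6 s of the 58 s allowed.

- **Shutter open:** It started about 17 mm open. I pushed the ridge along +y to the hard stop, where the force rose to 12 N, and the wrist picture showed the whole well clear.
- **Key press:** I pressed the sunken key to its bottom stop and held it for about 2.7 s at 13–28 N, mostly 21 N. After I lifted the finger the key looked fully up again.
- **Shutter shut:** I pushed the ridge back to the closing stop, where the force reached 18 N. The last wrist measurement puts the ridge at local y -27.1 mm; closed is -27 mm.
- **At hand-in:** The gripper was clear of everything, with contact force near zero. The tub, cup and the other objects looked unmoved in the scene picture, and the printer key was never approached.

**Checks that disagreed:**
- The last network centres were 2–3 px off their starting values, including for objects that visibly had not moved. I treated that as detector noise.
- In the last check the network found no ridge in the top view. Its ridge region in the scene view gave a position about 20 mm off the direct measurement, and I relied on the direct one.
- The contact positions at the two stops fit the 68 mm of travel only if the closed fingertips are about 20 mm thick, not the 25 mm I had assumed.

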